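Clip the shade onto the bench lamp's tube

ROBOT

A 6-joint arm with a two-finger parallel gripper is mounted at the origin on a cart in front of the work surface, level with it; the furniture and walls round the work are solid. World frame = base frame: x ahead of the robot, y to its left, z up, the work surface at z = 0. Lengths are in m, angles in rad, forces in N, time in s.
With the tool pointing down it reaches from about 0.3 to 0.75 m from the base axis. Payload 8.5 kg.
Tool frame: the origin (TCP) lies at the very end of the fingers, on their centre line; the grasp point (between the pads) lies r.grasp_offset behind it (r.grasp_offset is the distance from the TCP to the grasp point, in m); z points along the fingers, x is the direction in which the jaws open and shut, and the axes are right-handed (so a half turn about z gives the same grasp; the last joint's range is limited). The gripper opens to 85 mm and grips with 20 to 120 N. Pads are 22 mm wide; open, the fingers measure 114 mm over their backs; the gripper's body (76 mm by 85 mm) begins 54 mm behind the grasp point. The pads swing forward as they close: fully open they stand 13 mm farther back than shut.
Start: joints at [1.081, 0.381, 1.297, -0, 1.464, -0.215], TCP at [0.149, 0.529, 0.231] pointing down, gripper open.
Joint ranges: [-3.11, 3.11], [-0.89, 2.33], [0.22, 2.48], [-1.42, 4.56], [0.17, 2.85], [-2.88, 2.88]. Speed limits (rad/s): [2.39, 2.39, 3.14, 3.14, 3.14, 3.14].

INTERFACE

Orientations are given as a unit quaternion [w, x, y, z].
In Python, from plant import r, optics, ticket gives the robot as it stands. The module is installed in compiled form; this text tells all that it offers.
- The arm moves only by the tool play_rows, never from a script. Its arguments are lists of equal length, an entry for each row: "hand": the closure, from 0 (fully open) to 1 (shut); "slide": the shift along the tool's x, y, z in cm, a list of three; "turn": the turn about the tool's z in rad. A call has exactly 5 rows; each row shifts and turns the commanded pose from where the row before left it, along the tool's axes as they then stand; what a row does not reach is not made up. A row lasts 1/8 s, in which the tool goes at most 62.5 mm and 10.7 degrees, less where a joint would pass 70% of its speed; a pose out of reach is approached as far as the arm can. A call with a gripper value outside its range is refused whole. The fingers move at their own pace and stop on an object; "grip_force" is the grip in N (left out, the last holds). Time passes only in rows, so rows that do not move let the fingers close, or fill a call up. It gives the time, the measured TCP pose, the force and the opening at its end, in the units of the state.
- r.read_state(): the state, without advancing time (a new reading comes with each control period).
- optics.grab_frame(name): name is "scene" or "side" or "wrist"; returns a dict with "img" (400x640x3 uint8, red, green, blue), "range_z" (400x640 float32, m along the optical axis (not along the pixel's ray), 0 where there is no reading), "fovy" (degrees; the focal length in pixels is half the picture's height over the tangent of half this angle, whatever the lens; pixels are square), "cx", "cy" (the principal point, pixels), "xyz" and "orientation" of the camera in the world; the wrist camera has in their place "hand_eye" (4x4, takes a point from camera to tool coordinates, whose origin is the TCP and whose axes are the tool frame's). Camera axes: x right, y up, looking along -z (the intrinsics and any distortion apply to the point x, -y, -z); pixel columns grow to the right and rows downward; lengths in m; the calibration is good to about 2 mm. The wrist camera is an equidistant fisheye: a pixel r from the principal point sees the ray r / f radians off the axis. A picture is of the moment at which its call begins: read the wrist's pose just before it.
- ticket.close_job(): hands the job in, once; it reports no verdict.
The state is a dict: "t": time; "joint_pos": joint angles; "qd": joint speeds; "joint_efforts": joint torques, N m; "eef_pos": TCP position; "orientation": TCP orientation; "contact_force": force on the tool from outside, world axes, zero at the start; "wrist_torque": the same for the moment, N m; "gripper_width": opening from 0.0 (shut) to 1.0 (fully open).
Only numpy, scipy, OpenCV 4.12 (cv2) and the standard library are available. Lean on these libraries where they do the work, as an engineer would, in place of code of your own. Each camera call takes 0.05 s, during which the arm holds its last target.

TASK

Clip the white shade onto the bench lamp so that its bare light tube no longer glares: pick the shade up, set it rib upward over the tube midway between the lamp's end blocks, and push it down one end after the other until each end's sprung clip has snapped past the tube's widest point and sits fully home. The tube gives way on its springs, so feel for each snap and stop pushing once it comes; never push the tube down to its stops, and leave the brown ink bottle, the yellow paint bottle and the white paint tube where they are.

Things in the scene. Friction and masses are not known exactly. Their poses are not given: they have to be found in the camera images.
- lamp: foot of the bench lamp, fixed in place: dark grey, 80 x 316 mm, 21 mm high, with an upright guide post and coil spring at each end, 142 mm either side of the middle. Origin: centre of the underside; z up, y along the light tube
- head: the lamp's head: a bare round white light tube, 26 mm in diameter, along y, free from y -126 to +126 mm, between two dark end blocks whose tops are 14 mm above its axis. Origin: middle of the tube's axis, 118 mm above the foot's origin at rest; axes as the foot's. It stays level, but a push of over about 3 N moves it straight down the posts against the springs, onto stops at 30 mm (23 N); let go, it comes back up
- shade: loose white clip-on shade, 0.14 to 0.22 kg, 200 mm long (its y), 69 mm wide, 55 mm high, same from both ends; it starts on the table on its two sloping skirts (148 mm long), open side down, with a flat deck 36 mm wide on top, 37 mm above the origin, and a grip rib along the deck's middle. A sprung clip sits under each end. Origin: middle of the underside, level with the skirts' lower edges; z up
- rib_top (a point): middle of the flat top of the shade's grip rib, 55 mm above the shade's origin; the rib is 14 mm wide (x), 18 mm high, 200 mm long (y); axes as the shade's
- clip_a (a point): centre of the bore of the sprung steel clip at the shade's +y end (shade frame: 0, +86, 18.5 mm; 36.5 mm below the rib's top, where a rivet head marks it). Home, it lies on the tube's axis. Resting unclipped, the clips' flared mouths straddle the tube with this point about 19 mm above the tube's axis
- clip_b (a point): the same for the clip at the shade's -y end (shade frame: 0, -86, 18.5 mm). At either end the push climbs to 10 to 18 N, the head sinking by 10 to 23 mm; then the two hinged arms snap past the tube's widest point, the head jumps up into the clip and the force drops by 4 N or more: that clip is home. Both ends at once take twice the force
- ink_bottle: loose brown ink bottle with a black cap, 45 mm wide, 70 mm high, a bystander; origin under its centre
- yellow_acrylic: loose yellow squeeze bottle of acrylic, 37 x 42 mm, 130 mm high, a bystander; origin under its centre
- white_tube: loose white paint tube, lying, 32 x 99 x 24 mm, a bystander; origin under its middle

How it is judged:
By the outcome, as a careful person would: the job done as asked, in the order asked, and still so for the second after the job is handed in, with the robot touching nothing.
It also fails if it takes over 61 s, if anything falls off the work surface, if the arm or the gripper's body presses on something with over 40 N, if the wrist force passes 120 N, or if a joint passes its speed limit or range.

## Working session

There is one attempt and no reset: what is moved stays moved. The work goes in short steps, Python scripts to look and compute and a tool call to move; the robot and the scene stay as the last step left them, time stands still between calls to the robot, and variables do not carry over. Pictures are saved under pics/ and viewed, and the job is handed in when it is done.

Besides the shell and the picture viewer there is one more tool, called after ">>>" as name(argument=value, ...) on one line, values as JSON. play_rows: Moves the arm, as the interface text tells. Its arguments: {"type":"object","properties":{"hand":{"type":"array","items":{"type":"number"}},"slide":{"type":"array","items":{"type":"array","items":{"type":"number"}}},"turn":{"type":"array","items":{"type":"number"}},"grip_force":{"type":"number"}},"required":["hand","slide","turn"]}

```bash
mkdir -p pics; ls
cat > h.py <<'E'
import numpy as np, cv2
from scipy.spatial.transform import Rotation as R
from plant import r, optics, ticket
def Rq(q): return R.from_quat([q[1],q[2],q[3],q[0]]).as_matrix()
def grab(n):
    s=r.read_state(); f=optics.grab_frame(n)
    if n=="wrist":
        T=np.eye(4);T[:3,:3]=Rq(s["orientation"]);T[:3,3]=s["eef_pos"]
        M=T@np.array(f["hand_eye"])
    else:
        M=np.eye(4);M[:3,:3]=Rq(f["orientation"]);M[:3,3]=f["xyz"]
    f["M"]=M; f["n"]=n; f["foc"]=200/np.tan(np.radians(f["fovy"])/2)
    return f
def ray(f,u,v):
    x=(np.asarray(u,float)-f["cx"])/f["foc"]; y=(np.asarray(v,float)-f["cy"])/f["foc"]
    if f["n"]=="wrist":
        t=np.hypot(x,y); k=np.where(t>1e-9,np.sin(t)/np.maximum(t,1e-9),1)
        d=np.stack([x*k,-y*k,-np.cos(t)],-1)
    else: d=np.stack([x,-y,-np.ones_like(x)],-1)
    return f["M"][:3,3], d@f["M"][:3,:3].T
def plane(f,u,v,z):
    o,d=ray(f,u,v); return o+d*((z-o[2])/d[...,2])[...,None]
def depthpt(f,u,v):
    # world point cloud from range_z at pixels
    o,d=ray(f,u,v); zc=-(d@f["M"][:3,:3])[...,2]
    Z=f["range_z"][np.asarray(v,int),np.asarray(u,int)]
    return o+d*(Z/zc)[...,None]
def proj(f,p):
    q=(np.asarray(p)-f["M"][:3,3])@f["M"][:3,:3]
    x,y,z=q[...,0],-q[...,1],-q[...,2]
    if f["n"]=="wrist":
        rr=np.hypot(x,y);t=np.arctan2(rr,z);k=t/np.maximum(rr,1e-9);return np.stack([f["cx"]+f["foc"]*x*k,f["cy"]+f["foc"]*y*k],-1)
    return np.stack([f["cx"]+f["foc"]*x/z,f["cy"]+f["foc"]*y/z],-1)
def save(f,name): cv2.imwrite("pics/"+name+".png",f["img"][:,:,::-1])
E
python3 - <<'E'
from h import *
print(r.read_state(), r.grasp_offset)
for n in ("scene","side","wrist"):
    f=grab(n); save(f,n+"0"); print(n,f["fovy"],f["cx"],f["cy"],f["M"].round(3).tolist(),[k for k in f])
E
```

```text
pics
{'t': 0.0, 'joint_pos': array([ 1.08073414e+00,  3.81220675e-01,  1.29824745e+00, -1.54356639e-05,
        1.46356761e+00, -2.15266133e-01]), 'qd': array([ 5.54318907e-05, -2.80219072e-04,  1.17494559e-03,  9.63132387e-04,
       -7.06684174e-04, -1.82548663e-03]), 'joint_efforts': array([ 1.24569553e-03, -4.48451936e+01, -2.31285149e+01, -7.94352377e-05,
        4.76293091e-03, -4.85481530e-05]), 'eef_pos': array([0.14909683, 0.529116  , 0.230703  ]), 'orientation': array([ 3.09547175e-04,  7.97291785e-01,  6.03593645e-01, -6.51813955e-04]), 'contact_force': array([ 0.79235891,  0.255271  , -0.97218148]), 'wrist_torque': array([ 0.0152349 , -0.02000186,  0.03657416]), 'gripper_width': 1.0008265200443778} 0.0187
scene 47.82262313654046 318.0506032586783 195.68089858374884 [[0.866, 0.324, -0.381, 0.191], [-0.5, 0.592, -0.632, -0.526], [0.02, 0.738, 0.675, 0.747], [0.0, 0.0, 0.0, 1.0]] ['img', 'range_z', 'fovy', 'cx', 'cy', 'xyz', 'orientation', 'M', 'n', 'foc']
side 53.912224248446805 318.41701495377197 203.8217177725711 [[0.984, 0.096, -0.151, 0.445], [-0.178, 0.591, -0.787, -0.579], [0.014, 0.801, 0.598, 0.598], [0.0, 0.0, 0.0, 1.0]] ['img', 'range_z', 'fovy', 'cx', 'cy', 'xyz', 'orientation', 'M', 'n', 'foc']
wrist 65.70646984690485 326.7121766864075 201.88306720077432 [[0.272, -0.922, -0.275, 0.079], [0.962, 0.261, 0.079, 0.549], [-0.001, -0.286, 0.958, 0.374], [0.0, 0.0, 0.0, 1.0]] ['img', 'range_z', 'fovy', 'cx', 'cy', 'hand_eye', 'M', 'n', 'foc']
```

View pics/scene0.png

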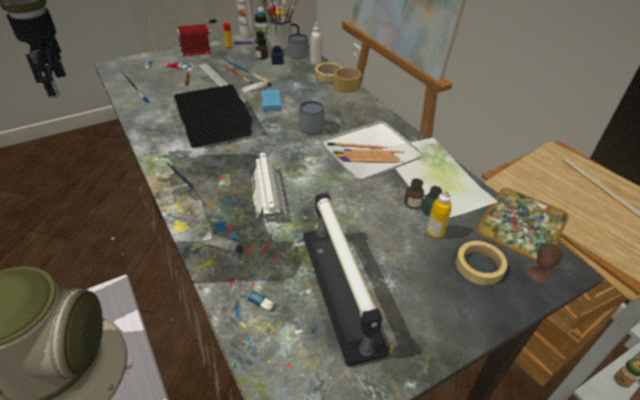

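View pics/side0.png

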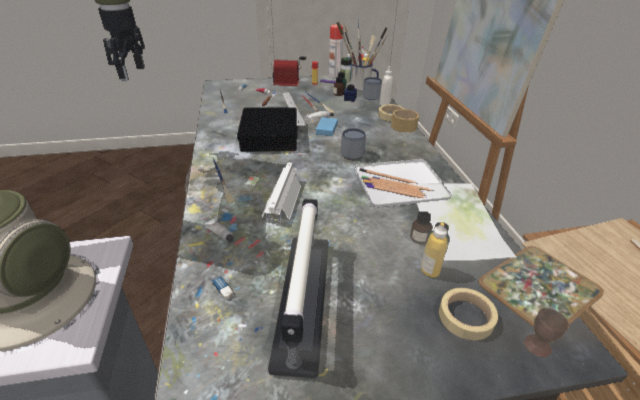

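View pics/wrist0.png

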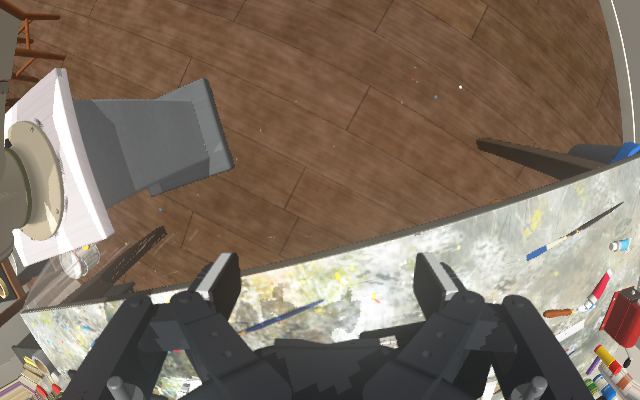

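The scene picture shows the shade at about (266,185), the lamp tube from (322,200) to (370,310) and the white paint tube at about (222,242). The bottles are right of the lamp. The side view agrees: shade (283,192), tube (310,205) to (295,318). Next I'll zoom in and measure.

Run:
```python
from h import *
for n,(a,b,c,d) in (("scene",(180,380,130,370)),("side",(150,390,190,350))):
    f=grab(n); im=f["img"][a:b,c:d] if n=="scene" else f["img"][150:390,180:350]
    im=cv2.resize(im,None,fx=3 if n=="scene" else 2.5,fy=3 if n=="scene" else 2.5,interpolation=cv2.INTER_CUBIC)
    cv2.imwrite(f"pics/{n}_z.png",im[:,:,::-1])
    g=f["img"]; 
    np.savez(n+"0.npz",**{k:v for k,v in f.items()})
    hsv=cv2.cvtColor(g,cv2.COLOR_RGB2HSV)
    m=((hsv[...,2]>170)&(hsv[...,1]<60)).astype(np.uint8)
    N,lab,st,ce=cv2.connectedComponentsWithStats(m)
    for i in range(1,N):
        if st[i,4]>80:
            v,u=np.where(lab==i); p=depthpt(f,u,v); print(n,st[i].tolist(),np.median(p,0).round(3),p.min(0).round(3),p.max(0).round(3))
    print((f["range_z"]>0).mean())
```

```text
scene [324, 123, 97, 55, 1987] [0.862 0.271 0.002] [ 0.191 -0.526 -0.004] [0.945 0.365 0.747]
scene [411, 138, 26, 18, 277] [0.977 0.209 0.002] [ 0.191 -0.526 -0.003] [1.024 0.239 0.747]
scene [163, 144, 21, 9, 90] [0.363 0.535 0.   ] [ 0.191 -0.526 -0.004] [0.386 0.555 0.747]
scene [438, 151, 59, 66, 1320] [ 0.94  -0.009  0.004] [ 0.191 -0.526 -0.002] [1.011 0.169 0.747]
scene [253, 153, 22, 61, 851] [0.491 0.228 0.038] [ 0.191 -0.526 -0.002] [0.56  0.399 0.747]
scene [397, 157, 42, 37, 678] [0.883 0.13  0.003] [ 0.191 -0.526 -0.002] [0.958 0.169 0.747]
scene [318, 199, 57, 113, 1535] [ 0.502 -0.111  0.129] [ 0.191 -0.526  0.114] [0.55  0.039 0.747]
scene [89, 275, 37, 17, 151] [ 0.109  0.152 -0.   ] [ 0.079  0.144 -0.003] [0.148 0.16  0.003]
scene [114, 310, 30, 23, 429] [ 0.132  0.041 -0.   ] [ 0.106 -0.526 -0.004] [0.191 0.064 0.747]
scene [281, 327, 13, 14, 85] [ 0.375 -0.121 -0.   ] [ 0.366 -0.137 -0.002] [ 0.39  -0.111  0.002]
0.99609375
side [283, 93, 13, 14, 87] [0.6   0.896 0.003] [ 0.445 -0.579  0.   ] [0.617 0.966 0.598]
side [307, 104, 26, 14, 101] [0.692 0.723 0.011] [ 
[... 1327 characters left out ...]
0.598]
side [562, 282, 13, 18, 93] [ 1.026 -0.161  0.008] [ 1.007 -0.179  0.004] [ 1.046 -0.14   0.011]
side [220, 286, 12, 11, 85] [ 0.368 -0.054  0.012] [ 0.357 -0.064  0.006] [ 0.378 -0.04   0.014]
side [201, 298, 16, 18, 133] [ 0.334 -0.072  0.   ] [ 0.321 -0.098 -0.002] [ 0.348 -0.055  0.002]
side [208, 316, 39, 32, 469] [ 0.371 -0.132  0.   ] [ 0.337 -0.579 -0.003] [ 0.445 -0.106  0.598]
side [0, 324, 41, 24, 580] [ 0.015 -0.094  0.012] [-0.013 -0.579  0.006] [ 0.445 -0.072  0.598]
side [0, 331, 96, 46, 2453] [ 0.071 -0.137  0.   ] [-0.003 -0.579 -0.007] [ 0.445 -0.085  0.598]
side [202, 385, 17, 13, 83] [ 0.346 -0.245  0.   ] [ 0.332 -0.252 -0.003] [ 0.356 -0.231  0.002]
0.99607421875
```

View pics/scene_z.png

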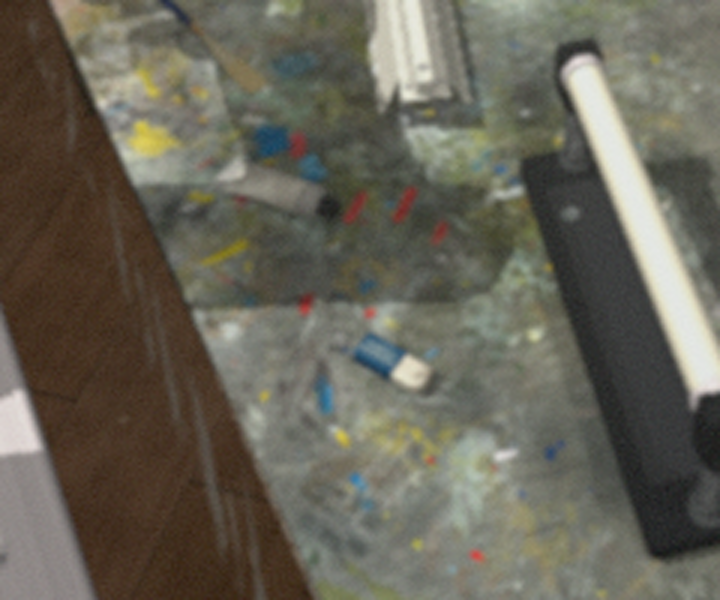

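View pics/side_z.png

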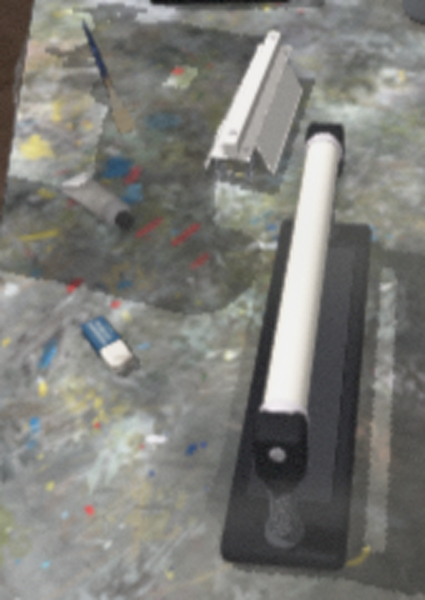

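Run:
```python
from h import *
# depth-based geometry: tube (z>0.11), rib (z 0.05-0.06), deck
for n in ("scene","side"):
    f=grab(n); v,u=np.mgrid[0:400,0:640]; P=depthpt(f,u.ravel(),v.ravel()).reshape(400,640,3); ok=f["range_z"]>0
    hsv=cv2.cvtColor(f["img"],cv2.COLOR_RGB2HSV)
    box=lambda x0,x1,y0,y1,z0,z1: ok&(P[...,0]>x0)&(P[...,0]<x1)&(P[...,1]>y0)&(P[...,1]<y1)&(P[...,2]>z0)&(P[...,2]<z1)
    for nm,m in (("rib",box(.4,.65,.1,.36,.047,.065)),("deck",box(.4,.65,.1,.36,.032,.042)),("tube",box(.4,.65,-.3,.1,.1,.15)&(hsv[...,2]>150)&(hsv[...,1]<60)),("head",box(.4,.65,-.35,.15,.1,.18)),("foot",box(.4,.65,-.35,.15,.015,.03))):
        q=P[m]; c=q.mean(0); w,V=np.linalg.eigh(np.cov((q-c)[:,:2].T)); d=V[:,1]; d=d*np.sign(d[1])
        s=(q-c)[:,:2]@d; t=(q-c)[:,:2]@np.array([d[1],-d[0]])
        mid=c[:2]+d*(s.max()+s.min())/2+np.array([d[1],-d[0]])*(np.percentile(t,99)+np.percentile(t,1))/2
        print(n,nm,len(q),"c",c.round(4),"mid",mid.round(4),"yaw(dir from +y, deg ccw)",np.degrees(np.arctan2(-d[0],d[1])).round(2),"len",(s.max()-s.min()).round(4),"w",np.ptp(np.percentile(t,[1,99])).round(4),"z",np.percentile(q[:,2],[5,50,95,99]).round(4))
```

```text
scene rib 339 c [0.5033 0.2254 0.0551] mid [0.5069 0.2355] yaw(dir from +y, deg ccw) -19.14 len 0.1998 w 0.0138 z [0.0522 0.0552 0.0576 0.0584]
scene deck 578 c [0.5026 0.2258 0.0373] mid [0.5064 0.2344] yaw(dir from +y, deg ccw) -19.06 len 0.2005 w 0.0398 z [0.0342 0.0375 0.0398 0.041 ]
scene tube 1623 c [ 0.5047 -0.1042  0.1281] mid [ 0.5097 -0.0914] yaw(dir from +y, deg ccw) -14.44 len 0.2684 w 0.0221 z [0.1199 0.1292 0.1322 0.1332]
scene head 2255 c [ 0.5012 -0.1204  0.127 ] mid [ 0.51   -0.0932] yaw(dir from +y, deg ccw) -14.41 len 0.3064 w 0.0274 z [0.1139 0.129  0.1325 0.1336]
scene foot 3979 c [ 0.4938 -0.1147  0.022 ] mid [ 0.5137 -0.057 ] yaw(dir from +y, deg ccw) -12.69 len 0.3884 w 0.0735 z [0.018  0.0222 0.0252 0.0268]
side rib 318 c [0.5038 0.2254 0.0551] mid [0.5066 0.2368] yaw(dir from +y, deg ccw) -19.18 len 0.2022 w 0.0138 z [0.0489 0.0559 0.0578 0.0586]
side deck 406 c [0.5076 0.2231 0.0378] mid [0.5069 0.2356] yaw(dir from +y, deg ccw) -20.02 len 0.2025 w 0.0406 z [0.0335 0.0381 0.04   0.0416]
side tube 1578 c [ 0.5067 -0.109   0.1293] mid [ 0.5107 -0.0909] yaw(dir from +y, deg ccw) -14.34 len 0.2695 w 0.024 z [0.1246 0.1299 0.1323 0.1333]
side head 2302 c [ 0.5023 -0.1296  0.1274] mid [ 0.5112 -0.093 ] yaw(dir from +y, deg ccw) -14.52 len 0.3062 w 0.0283 z [0.1122 0.1296 0.1327 0.1335]
side foot 3850 c [ 0.5073 -0.1313  0.0218] mid [ 0.5211 -0.0585] yaw(dir from +y, deg ccw) -15.91 len 0.3861 w 0.0817 z [0.0178 0.0219 0.0248 0.0262]
```

Both fixed cameras agree. The rib's middle is at about (0.507, 0.236, 0.055) with its axis 19.1° clockwise from +y. The tube's middle is at about (0.510, -0.092), tube top z ≈ 0.131, and 14.4° clockwise. I'll turn the tool and fly above the shade.

>>> play_rows(hand=[0, 0, 0, 0, 0], slide=[[0, 0, 0], [0, 0, 0], [0, 0, 0], [0, 0, 0], [0, 0, 0]], turn=[0.18, 0.18, 0.18, 0.18, 0.18], grip_force=60)

```text
t: 0.98
eef_pos: [0.1492, 0.5293, 0.2313]
orientation: [0.0, 0.981, 0.194, -0.0]
contact_force: [0.0, -0.3, -0.4]
gripper_width: 0.997
```

>>> play_rows(hand=[0, 0, 0, 0, 0], slide=[[0, 0, 0], [0, 0, 0], [0, 0, 0], [0, 0, 0], [0, 0, 0]], turn=[0.15, 0.15, 0.15, 0.15, 0.13])

```text
t: 1.6
eef_pos: [0.1492, 0.5293, 0.2313]
orientation: [0.0, 0.986, -0.168, -0.0]
contact_force: [0.7, -0.4, -0.3]
gripper_width: 1.001
```

```bash
cat >> h.py <<'E'
def togo(x,y,z,yaw):
    """yaw: rib/tube axis deg ccw from +y; tool x wanted at world angle yaw"""
    s=r.read_state(); Rm=Rq(s["orientation"]); d=Rm.T@(np.array([x,y,z])-s["eef_pos"])
    th=np.degrees(np.arctan2(Rm[1,0],Rm[0,0]))
    print("t",round(s["t"],2),"tcp",s["eef_pos"].round(4),"th",th.round(2),"slide cm",(d*100).round(2),"turn rad",np.radians(th-yaw).round(4),"tilt",Rm[:,2].round(4),"F",s["contact_force"].round(2),"T",s["wrist_torque"].round(2),"w",round(s["gripper_width"],3),"q",s["joint_pos"].round(2))
E
python3 -c "
from h import *
togo(0.507,0.236,0.16,-19.1)"
```

```text
t 1.6 tcp [0.1492 0.5293 0.2313] th -19.39 slide cm [43.49 15.79  7.13] turn rad -0.0051 tilt [-0.e+00 -1.e-04 -1.e+00] F [ 0.72 -0.36 -0.25] T [-0.03 -0.02 -0.01] w 1.001 q [ 1.08  0.38  1.3  -0.    1.46  1.42]
```

>>> play_rows(hand=[0, 0, 0, 0, 0], slide=[[4.35, 1.58, 0], [4.35, 1.58, 0], [4.35, 1.58, 0], [4.35, 1.58, 0], [4.35, 1.58, 0]], turn=[0, 0, 0, 0, 0])

```text
t: 2.22
eef_pos: [0.3298, 0.3824, 0.2314]
orientation: [-0.0, 0.986, -0.166, 0.0]
contact_force: [0.9, 0.5, -0.3]
gripper_width: 1.0
```

>>> play_rows(hand=[0, 0, 0, 0, 0], slide=[[4.35, 1.58, 1], [4.35, 1.58, 1], [4.35, 1.58, 1], [4.35, 1.58, 1], [4.35, 1.58, 1]], turn=[0, 0, 0, 0, 0])

```text
t: 2.85
eef_pos: [0.5095, 0.2363, 0.181]
orientation: [-0.0, 0.986, -0.166, 0.0]
contact_force: [0.2, 0.8, 0.2]
gripper_width: 0.995
```

>>> play_rows(hand=[0, 0, 0, 0, 0], slide=[[0, 0, 0], [0, 0, 0], [0, 0, 0], [0, 0, 0], [0, 0, 0]], turn=[0, 0, 0, 0, 0])

```text
t: 3.48
eef_pos: [0.5081, 0.2379, 0.1816]
orientation: [-0.0, 0.986, -0.166, 0.0]
contact_force: [-0.5, -0.9, 0.4]
gripper_width: 1.001
```

Run:
```python
from h import *
togo(0.507,0.236,0.044,-19.1)
f=grab("wrist"); save(f,"wrist1"); np.savez("w1.npz",**f)
c,s=np.cos(np.radians(19.1)),np.sin(np.radians(19.1)); d=np.array([s,c])
for k in (-.1,0,.1): print(k,proj(f,[*(np.array([.507,.236])+k*d),.055]).round(1))
```

```text
t 3.48 tcp [0.5081 0.2379 0.1816] th -19.1 slide cm [-0.05  0.22 13.76] turn rad 0.0001 tilt [ 3.e-04  1.e-04 -1.e+00] F [-0.47 -0.95  0.38] T [-0.04 -0.01  0.03] w 1.001 q [ 0.23  0.44  1.35 -0.    1.35  0.56]
-0.1 [326.7 290. ]
0 [326.6 195.8]
0.1 [326.5  83.3]
```

View pics/wrist1.png

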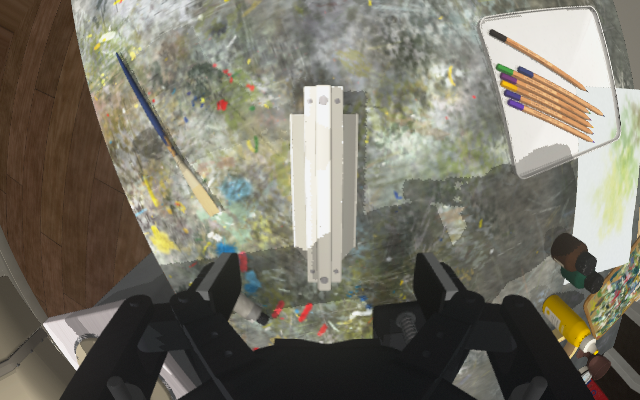

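The wrist view shows the rib from (323,86) to (324,291), with rivet heads at (323,100) and (324,280). That is about 3 px left of the fixed cameras' prediction. I'll measure it more exactly from this view.

Run:
```python
from h import *
f=dict(np.load("w1.npz")); f["n"]="wrist"
for k in ("cx","cy","foc"): f[k]=float(f[k])
im=f["img"][70:310,270:380]; cv2.imwrite("pics/w1z.png",cv2.resize(im,None,fx=2.5,fy=2.5,interpolation=cv2.INTER_CUBIC)[:,:,::-1])
v,u=np.mgrid[60:320,270:380]; P=depthpt(f,u.ravel(),v.ravel()).reshape(u.shape+(3,))
for z0,z1 in ((.048,.065),(.03,.043)):
    m=(P[...,2]>z0)&(P[...,2]<z1); q=P[m]; c=q.mean(0); w,V=np.linalg.eigh(np.cov((q-c)[:,:2].T)); d=V[:,1]*np.sign(V[1,1]); n=np.array([d[1],-d[0]])
    s=(q-c)[:,:2]@d;t=(q-c)[:,:2]@n
    print(len(q),c.round(4),"mid",(c[:2]+d*(s.max()+s.min())/2+n*np.percentile(t,[1,99]).mean()).round(4),np.degrees(np.arctan2(-d[0],d[1])).round(2),np.ptp(s).round(4),np.ptp(np.percentile(t,[1,99])).round(4),np.median(q[:,2]).round(4))
```

```text
3170 [0.5073 0.2462 0.0561] mid [0.5041 0.2369] -19.16 0.1993 0.0138 0.0562
5197 [0.5066 0.2428 0.0375] mid [0.504  0.2362] -18.78 0.2005 0.0427 0.0381
```

View pics/w1z.png

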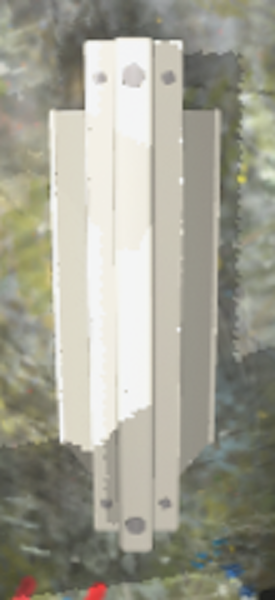

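>>> play_rows(hand=[0, 0, 0, 0, 0], slide=[[-0.25, 0.23, 3], [0, 0, 3.5], [0, 0, 3.5], [0, 0, 2.5], [0, 0, 1.2]], turn=[0, 0, 0, 0, 0])

```text
t: 4.15
eef_pos: [0.5049, 0.2361, 0.0432]
orientation: [0.0, 0.986, -0.166, -0.001]
contact_force: [0.0, 0.0, -0.7]
gripper_width: 1.001
```

>>> play_rows(hand=[0, 0.4, 0.8, 1, 1], slide=[[0, 0, 0.25], [0, 0, 0], [0, 0, 0], [0, 0, 0], [0, 0, 0]], turn=[0, 0, 0, 0, 0], grip_force=60)

```text
t: 4.78
eef_pos: [0.5054, 0.2362, 0.0422]
orientation: [-0.0, 0.986, -0.166, 0.0]
contact_force: [-1.5, -1.2, 13.2]
gripper_width: 0.147
```

>>> play_rows(hand=[1, 1, 1, 1, 1], slide=[[0, 0, 0], [0, 0, 0], [0, 0, 0], [0, 0, 0], [0, 0, 0]], turn=[0, 0, 0, 0, 0])

```text
t: 5.4
eef_pos: [0.5054, 0.2362, 0.0422]
orientation: [-0.0, 0.986, -0.166, 0.0]
contact_force: [-1.5, -0.6, 4.9]
gripper_width: 0.144
```

Run:
```python
from h import *
togo(0.505,0.2365,0.2,-19.1)
f=grab("wrist"); save(f,"wrist2")
```

```text
t 5.4 tcp [0.5054 0.2362 0.0422] th -19.13 slide cm [ -0.04  -0.02 -15.78] turn rad -0.0006 tilt [ 6.e-04  1.e-04 -1.e+00] F [-1.48 -0.64  4.89] T [-0.11  0.18  0.  ] w 0.144 q [ 0.22  0.6   1.53 -0.    1.01  0.56]
```

View pics/wrist2.png

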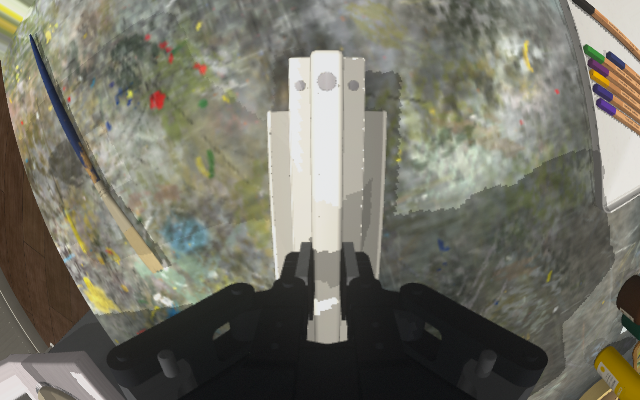

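The grasp took. The opening is 0.144 (about 12 mm), and the wrist view shows the rib between the pads at (327,60)–(325,340). I'll lift, and check how the gripped rib sits in the tool frame.

>>> play_rows(hand=[1, 1, 1, 1, 1], slide=[[0, 0, -2], [0, 0, -4], [0, 0, -5], [0, 0, -5], [0, 0, -4]], turn=[0, 0, 0, 0, 0])

```text
t: 6.08
eef_pos: [0.5052, 0.2361, 0.2435]
orientation: [-0.0, 0.986, -0.166, 0.0]
contact_force: [0.3, 0.1, -1.9]
gripper_width: 0.148
```

Run:
```python
from h import *
togo(0.5105,-0.0925,0.24,-14.4)
f=grab("wrist"); save(f,"wrist3"); np.savez("w3.npz",**f)
v,u=np.mgrid[0:260,230:430]; P=depthpt(f,u.ravel(),v.ravel())
s=r.read_state(); Q=(P-s["eef_pos"])@Rq(s["orientation"])
hsv=cv2.cvtColor(f["img"],cv2.COLOR_RGB2HSV)[0:260,230:430].reshape(-1,3)
w=(hsv[:,2]>100)&(hsv[:,1]<60)&(Q[:,1]>-.12)&(Q[:,1]<-.02)
for z0,z1 in ((-.025,-.006),(-.002,.01),):
    q=Q[w&(Q[:,2]>z0)&(Q[:,2]<z1)&(abs(Q[:,0])<.04)]
    if len(q)<50: print("none",z0);continue
    for a,b in ((-.1,-.08),(-.08,-.06),(-.06,-.03)):
        k=q[(q[:,1]>a)&(q[:,1]<b)]
        if len(k)>20: print(z0,a,len(k),"x",np.percentile(k[:,0],[2,98]).round(4),"z",np.median(k[:,2]).round(4))
    print("ymin",q[:,1].min())
```

```text
t 6.08 tcp [0.5052 0.2361 0.2435] th -19.14 slide cm [11.28 30.87  0.35] turn rad -0.0827 tilt [ 7.e-04  2.e-04 -1.e+00] F [ 0.3   0.13 -1.88] T [ 0.06  0.01 -0.02] w 0.148 q [0.22 0.39 1.25 0.   1.5  0.56]
-0.025 -0.1 1384 x [-0.0079  0.0049] z -0.0085
-0.025 -0.08 1587 x [-0.0084  0.005 ] z -0.0085
-0.025 -0.06 2167 x [-0.0081  0.0051] z -0.0086
ymin -0.09864846474487467
-0.002 -0.1 1314 x [-0.0191  0.0159] z 0.0092
-0.002 -0.08 1426 x [-0.0193  0.016 ] z 0.0093
-0.002 -0.06 2204 x [-0.0194  0.0158] z 0.0092
ymin -0.09886143373252644
```

View pics/wrist3.png

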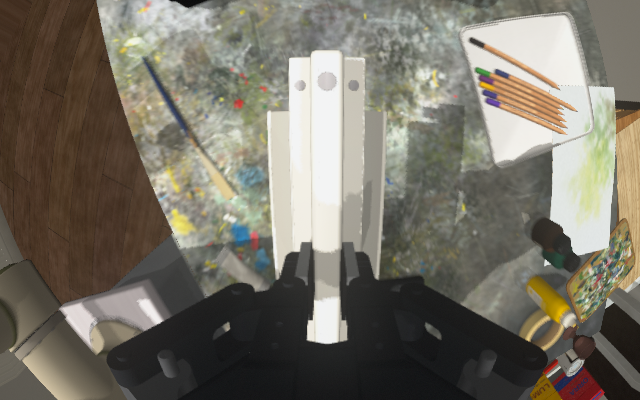

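The rib is level in the grip. The wrist camera shows it 1.6 mm to the left, which is camera bias because the jaws centre it. I'll carry it over the lamp.

>>> play_rows(hand=[1, 1, 1, 1, 1], slide=[[0.7, 1.93, 0], [1.41, 3.86, 0], [1.41, 3.86, 0], [1.41, 3.86, 0], [1.41, 3.86, 0]], turn=[0, 0, 0, 0, 0])

```text
t: 6.75
eef_pos: [0.5073, 0.0491, 0.2402]
orientation: [0.0, 0.986, -0.167, -0.002]
contact_force: [1.0, 0.5, -1.6]
gripper_width: 0.144
```

>>> play_rows(hand=[1, 1, 1, 1, 1], slide=[[1.41, 3.86, 0], [1.41, 3.86, 0], [1.41, 3.86, 0], [0.7, 1.93, 0], [0, 0, 0]], turn=[0, 0, 0, -0.04, -0.043])

```text
t: 7.38
eef_pos: [0.5095, -0.0947, 0.24]
orientation: [-0.0, 0.992, -0.126, -0.002]
contact_force: [-0.3, -0.3, -1.5]
gripper_width: 0.144
```

>>> play_rows(hand=[1, 1, 1, 1, 1], slide=[[0, 0, 0], [0, 0, 0], [0, 0, 0], [0, 0, 0], [0, 0, 0]], turn=[0, 0, 0, 0, 0])

```text
t: 8.0
eef_pos: [0.5105, -0.0924, 0.2418]
orientation: [0.0, 0.992, -0.125, 0.0]
contact_force: [-0.0, 0.0, -0.4]
gripper_width: 0.142
```

Run:
```python
from h import *
togo(0.5105,-0.0925,0.24,-14.4)
for n in ("scene","side","wrist"):
    f=grab(n); save(f,n+"4"); np.savez(n[0:2]+"4.npz",**f)
    if n=="wrist": continue
    v,u=np.mgrid[0:400,0:640]; P=depthpt(f,u.ravel(),v.ravel()).reshape(400,640,3)
    hsv=cv2.cvtColor(f["img"],cv2.COLOR_RGB2HSV)
    wht=(hsv[...,2]>90)&(hsv[...,1]<70)
    B=(P[...,0]>.4)&(P[...,0]<.65)&(P[...,1]>-.35)&(P[...,1]<.15)
    for nm,m in (("rib",B&wht&(P[...,2]>.246)&(P[...,2]<.262)),("deck",B&wht&(P[...,2]>.23)&(P[...,2]<.243)),("tube",B&wht&(P[...,2]>.105)&(P[...,2]<.14))):
        q=P[m]
        if len(q)<20: print(nm,len(q)); continue
        c=q.mean(0); w,V=np.linalg.eigh(np.cov((q-c)[:,:2].T)); d=V[:,1]*np.sign(V[1,1]); k=np.array([d[1],-d[0]])
        s=(q-c)[:,:2]@d;t=(q-c)[:,:2]@k
        print(n,nm,len(q),"mid",(c[:2]+d*np.percentile(s,[.5,99.5]).mean()+k*np.percentile(t,[1,99]).mean()).round(4),np.degrees(np.arctan2(-d[0],d[1])).round(2),np.ptp(s).round(4),np.ptp(np.percentile(t,[1,99])).round(4),np.percentile(q[:,2],[50,95]).round(4))
```

```text
t 8.0 tcp [ 0.5105 -0.0924  0.2418] th -14.37 slide cm [-0.    0.01  0.18] turn rad 0.0005 tilt [ 0.e+00 -1.e-04 -1.e+00] F [-0.04  0.03 -0.42] T [ 0.01 -0.02  0.  ] w 0.142 q [-0.41  0.32  1.36 -0.    1.46 -0.16]
scene rib 667 mid [ 0.5122 -0.0956] -13.84 0.1972 0.0253 [0.2546 0.2566]
scene deck 838 mid [ 0.5075 -0.099 ] -9.93 0.1988 0.043 [0.2367 0.24  ]
scene tube 1119 mid [ 0.5054 -0.0989] -12.27 0.3059 0.0274 [0.1284 0.1321]
side rib 712 mid [ 0.51  -0.099] -13.24 0.1957 0.024 [0.2552 0.2567]
side deck 927 mid [ 0.5116 -0.094 ] -14.3 0.2024 0.0412 [0.2372 0.2387]
side tube 1121 mid [ 0.4969 -0.1476] -14.74 0.1979 0.0254 [0.1295 0.1324]
```

View pics/wrist4.png

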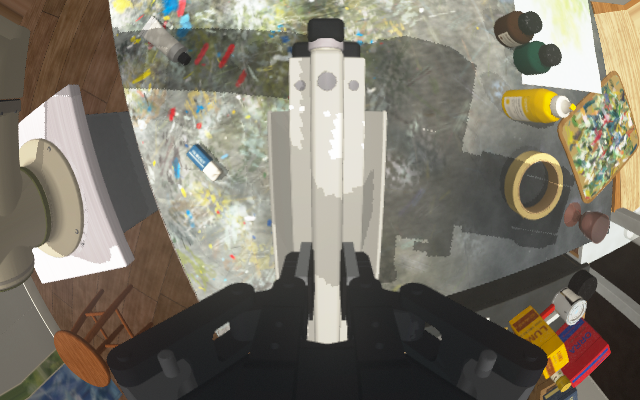

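View pics/side4.png

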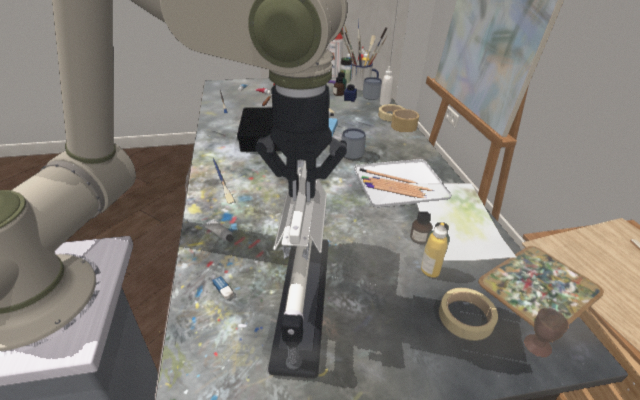

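The wrist view shows the lamp's +y end block at (326,45), in line with the rib at x≈327. The side view shows the shade above the tube. I'll put a number on rib against tube in each camera, in tool coordinates.

Run:
```python
from h import *
s=r.read_state(); Rm=Rq(s["orientation"]); p0=s["eef_pos"]
for n in ("sc","si","wr"):
    f=dict(np.load(n+"4.npz")); f["n"]="wrist" if n=="wr" else n
    for k in ("cx","cy","foc"): f[k]=float(f[k])
    v,u=np.mgrid[0:400,0:640]; P=depthpt(f,u.ravel(),v.ravel()); Q=(P-p0)@Rm
    hsv=cv2.cvtColor(f["img"],cv2.COLOR_RGB2HSV).reshape(-1,3)
    w=(hsv[:,2]>100)&(hsv[:,1]<60)
    for nm,z0,z1,wd,ms in (("rib",-.02,-.006,.014,w),("deck",-.001,.011,.03,w),("tube",.096,.125,.02,w),("head",.092,.125,.03,w|True)):
        for a,b in ((-.16,-.135),(-.135,-.1),(-.097,-.08),(-.08,-.06),(-.06,-.03),(.03,.06),(.06,.08),(.08,.097),(.1,.12),(.135,.16)):
            k=Q[ms&(Q[:,2]>z0)&(Q[:,2]<z1)&(Q[:,1]>a)&(Q[:,1]<b)&(abs(Q[:,0])<wd)]
            if len(k)>25: print(n,nm,(a,b),len(k),"x",(np.percentile(k[:,0],[2,98])*1e3).round(1),(np.percentile(k[:,0],[2,98]).mean()*1e3).round(1),"z top",(np.percentile(k[:,2],[5,50])*1e3).round(1))
        k=Q[ms&(Q[:,2]>z0)&(Q[:,2]<z1)&(abs(Q[:,1])<.18)&(abs(Q[:,0])<wd)]
        if len(k): print(n,nm,"y",(np.percentile(k[:,1],[.3,99.7])*1e3).round(1))
```

```text
sc rib (-0.097, -0.08) 26 x [-5.4 -0.6] -3.0 z top [-14.3 -11.2]
sc rib (-0.08, -0.06) 43 x [-5.   2.4] -1.3 z top [-14.3 -12.7]
sc rib (0.03, 0.06) 140 x [-5.3  7.8] 1.2 z top [-14.2 -13.1]
sc rib (0.06, 0.08) 101 x [-5.3  7.6] 1.2 z top [-14.7 -13. ]
sc rib (0.08, 0.097) 89 x [-5.4  8.1] 1.4 z top [-15.  -13.1]
sc rib y [-95.5 100.3]
sc deck (-0.06, -0.03) 51 x [-18.4  19.5] 0.5 z top [3.9 5.5]
sc deck (0.03, 0.06) 202 x [-18.5  19.9] 0.7 z top [2.7 5. ]
sc deck (0.06, 0.08) 137 x [-18.5  19.7] 0.6 z top [2.9 5.1]
sc deck (0.08, 0.097) 110 x [-15.5  18.6] 1.6 z top [1.5 4.6]
sc deck y [-87.9  99.8]
sc tube (-0.135, -0.1) 35 x [-13.2  -9.4] -11.3 z top [114.3 118.9]
sc tube (-0.06, -0.03) 29 x [-11.9  -9.7] -10.8 z top [116.8 119.5]
sc tube (0.03, 0.06) 207 x [-11.8  11.1] -0.4 z top [109.9 112.9]
sc tube (0.06, 0.08) 152 x [-12.   11.2] -0.4 z top [110.1 112.9]
sc tube (0.08, 0.097) 129 x [-12.1  11.8] -0.1 z top [110.  113.1]
sc tube (0.1, 0.12) 170 x [-12.2  11.7] -0.3 z top [109.8 112.8]
sc tube y [-141.3  152.9]
sc head (-0.135, -0.1) 37 x [-13.6  -9.4] -11.5 z top [113.4 118.9
[... 1722 characters left out ...]
15.  -13.9]
wr rib (-0.06, -0.03) 2176 x [-7.   6.3] -0.3 z top [-14.9 -13.9]
wr rib (0.03, 0.06) 574 x [-7.2  6.2] -0.5 z top [-14.7 -13.8]
wr rib y [-98.8  45.4]
wr deck (-0.097, -0.08) 1529 x [-17.9  17.3] -0.3 z top [2.7 3.9]
wr deck (-0.08, -0.06) 1980 x [-20.   19.5] -0.2 z top [3.  4.1]
wr deck (-0.06, -0.03) 3020 x [-20.6  19.9] -0.3 z top [3.1 4.2]
wr deck (0.03, 0.06) 273 x [-12.4  11.5] -0.5 z top [3.1 3.9]
wr deck y [-99.5  59.4]
wr tube (-0.135, -0.1) 389 x [-14.9  12.5] -1.2 z top [107.7 110.3]
wr tube y [-150.5 -124.5]
wr head (-0.16, -0.135) 700 x [-16.  13.] -1.5 z top [107.9 109.3]
wr head (-0.135, -0.1) 447 x [-15.5  12.5] -1.5 z top [107.9 110.6]
wr head y [-153.5 -124.5]
```

All three cameras agree when I compare rib and tube within the same picture: the tube lies 1.0–1.6 mm to tool -x of the rib. Yaw and the y centring are within about 1 mm. I'll shift -0.12 cm and come down to just above contact.

>>> play_rows(hand=[1, 1, 1, 1, 1], slide=[[-0.12, 0, 1.5], [0, 0, 2], [0, 0, 2], [0, 0, 1.3], [0, 0, 0.6]], turn=[0, 0, 0, 0, 0])

```text
t: 8.78
eef_pos: [0.5093, -0.0923, 0.1673]
orientation: [-0.0, 0.992, -0.125, -0.0]
contact_force: [-0.1, 0.5, -1.4]
gripper_width: 0.147
```

>>> play_rows(hand=[1, 1, 1, 1, 1], slide=[[0, 0, 0], [0, 0, 0.1], [0, 0, 0.1], [0, 0, 0.1], [0, 0, 0]], turn=[0, 0, 0, 0, 0])

```text
t: 9.4
eef_pos: [0.5094, -0.0923, 0.1648]
orientation: [-0.0, 0.992, -0.125, 0.0]
contact_force: [-1.8, -0.2, -1.1]
gripper_width: 0.143
```

>>> play_rows(hand=[1, 1, 1, 1, 1], slide=[[0, 0, 0.1], [0, 0, 0.1], [0, 0, 0.1], [0, 0, 0], [0, 0, 0]], turn=[0, 0, 0, 0, 0])

```text
t: 10.02
eef_pos: [0.5094, -0.0923, 0.1618]
orientation: [0.0, 0.992, -0.125, 0.0]
contact_force: [-0.6, -1.0, -1.8]
gripper_width: 0.146
```

Run:
```python
from h import *
togo(0.5093,-0.0921,0.161,-14.4)
f=grab("scene"); cv2.imwrite("pics/scene5.png",cv2.resize(f["img"][150:380,220:460],None,fx=2.5,fy=2.5)[:,:,::-1])
```

```text
t 10.03 tcp [ 0.5094 -0.0923  0.1618] th -14.38 slide cm [-0.01 -0.02  0.08] turn rad 0.0003 tilt [ 0. -0. -1.] F [-0.58 -1.04 -1.78] T [ 0.04  0.01 -0.04] w 0.146 q [-0.41  0.39  1.5  -0.    1.25 -0.16]
```

View pics/scene5.png

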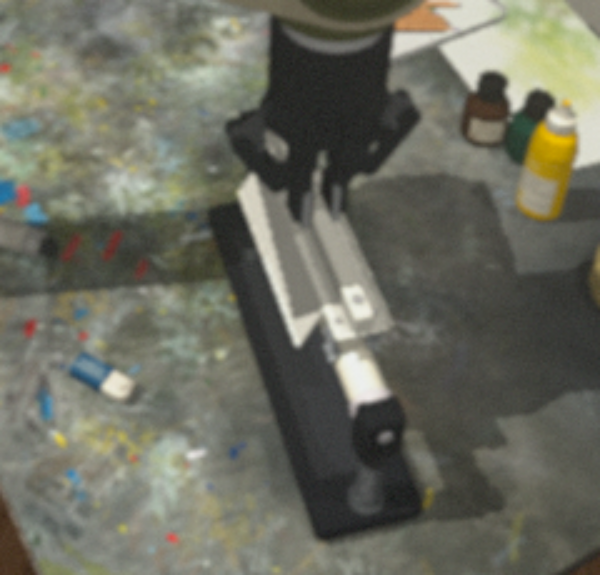

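The shade lies above the tube along its axis, with the near end at crop (345,320) just over it. There is no contact force yet, so I'll keep lowering in small steps.

>>> play_rows(hand=[1, 1, 1, 1, 1], slide=[[0, 0, 0.1], [0, 0, 0.1], [0, 0, 0], [0, 0, 0], [0, 0, 0]], turn=[0, 0, 0, 0, 0])

```text
t: 10.7
eef_pos: [0.5095, -0.0923, 0.16]
orientation: [0.0, 0.992, -0.125, 0.0]
contact_force: [-0.6, 1.0, 4.1]
gripper_width: 0.147
```

>>> play_rows(hand=[1, 1, 1, 1, 1], slide=[[0, 0, 0.1], [0, 0, 0.05], [0, 0, 0], [0, 0, 0], [0, 0, 0]], turn=[0, 0, 0, 0, 0])

```text
t: 11.32
eef_pos: [0.5095, -0.0923, 0.1584]
orientation: [0.0, 0.992, -0.125, 0.0]
contact_force: [-0.7, 0.1, 4.7]
gripper_width: 0.142
```

Contact: the clips carry about 5–6 N net and the head has sunk about 2 mm. I'll open the jaws a little, still caging the rib, so the shade rests on its own.

>>> play_rows(hand=[0.75, 0.65, 0.65, 0.65, 0.65], slide=[[0, 0, -0.15], [0, 0, -0.15], [0, 0, 0], [0, 0, 0], [0, 0, 0]], turn=[0, 0, 0, 0, 0])

```text
t: 11.95
eef_pos: [0.5093, -0.0922, 0.1612]
orientation: [-0.0, 0.992, -0.125, -0.0]
contact_force: [0.1, 0.5, 0.7]
gripper_width: 0.351
```

Run:
```python
from h import *
togo(0.5093,-0.0921,0.161,-14.4)
f=grab("scene"); a=cv2.resize(f["img"][150:380,220:460],None,fx=1.6,fy=2)
g=grab("wrist"); 
cv2.imwrite("pics/sw6.png",np.hstack([a[:400],g["img"][:400,150:500]])[:,:,::-1])
s=r.read_state(); v,u=np.mgrid[0:400,230:430]; Q=(depthpt(g,u.ravel(),v.ravel())-s["eef_pos"])@Rq(s["orientation"])
for a,b in ((-.097,-.08),(-.08,-.06),(-.06,-.03),(.03,.06)):
    k=Q[(Q[:,2]>-.025)&(Q[:,2]<-.008)&(Q[:,1]>a)&(Q[:,1]<b)&(abs(Q[:,0])<.009)]
    print(a,len(k),(np.percentile(k[:,0],[2,98])*1e3).round(1),(np.median(k[:,2])*1e3).round(1)) if len(k) else 0
```

```text
t 11.95 tcp [ 0.5093 -0.0922  0.1612] th -14.38 slide cm [-0.   -0.01  0.02] turn rad 0.0003 tilt [-2.e-04  1.e-04 -1.e+00] F [0.08 0.53 0.72] T [-0.   -0.01  0.05] w 0.351 q [-0.41  0.39  1.5   0.    1.25 -0.16]
-0.097 1306 [-6.7  6.6] -13.2
-0.08 1580 [-6.9  6.6] -13.1
-0.06 2163 [-7.   6.3] -13.1
0.03 594 [-7.2  6.3] -13.0
```

View pics/sw6.png

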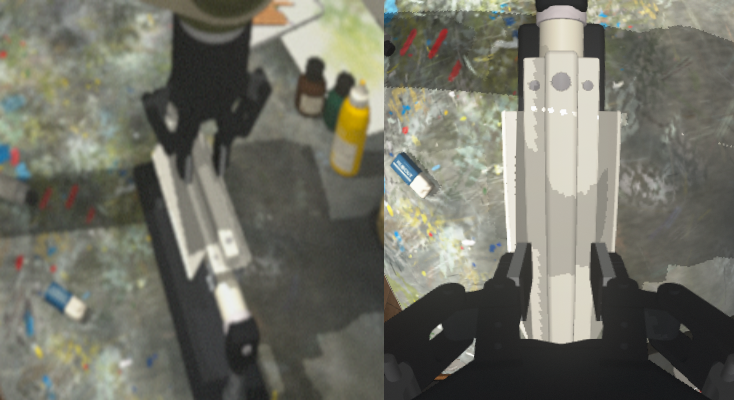

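The shade rests upright and centred on the tube. The rib top is at z ≈ 0.174, which puts the clip centres about 19 mm above the axis as expected. I'll slide to the +y end, still caged, and grip lightly over clip_a.

>>> play_rows(hand=[0.65, 0.65, 0.65, 0.65, 0.65], slide=[[0, -1.5, 0], [0, -2.5, 0], [0, -2.5, 0], [0, -1.7, 0], [0, 0, 0]], turn=[0, 0, 0, 0, 0])

```text
t: 12.68
eef_pos: [0.5298, -0.0117, 0.1613]
orientation: [0.0, 0.992, -0.124, -0.0]
contact_force: [-0.1, -0.2, 0.5]
gripper_width: 0.35
```

>>> play_rows(hand=[0.65, 0.75, 0.9, 1, 1], slide=[[0, 0, 0.1], [0, 0, 0], [0, 0, 0], [0, 0, 0], [0, 0, 0]], turn=[0, 0, 0, 0, 0], grip_force=25)

```text
t: 13.3
eef_pos: [0.5297, -0.0131, 0.1603]
orientation: [0.0, 0.992, -0.125, -0.0]
contact_force: [-0.4, -0.8, 0.9]
gripper_width: 0.16
```

Run:
```python
from h import *
togo(0.5093,-0.0921,0.161,-14.4)
g=grab("wrist"); save(g,"wrist7")
```

```text
t 13.3 tcp [ 0.5297 -0.0131  0.1603] th -14.39 slide cm [-0.01  8.16 -0.06] turn rad 0.0001 tilt [-0.e+00 -2.e-04 -1.e+00] F [-0.35 -0.75  0.9 ] T [-0.21  0.09  0.01] w 0.16 q [-0.25  0.41  1.47 -0.    1.26  0.  ]
```

View pics/wrist7.png

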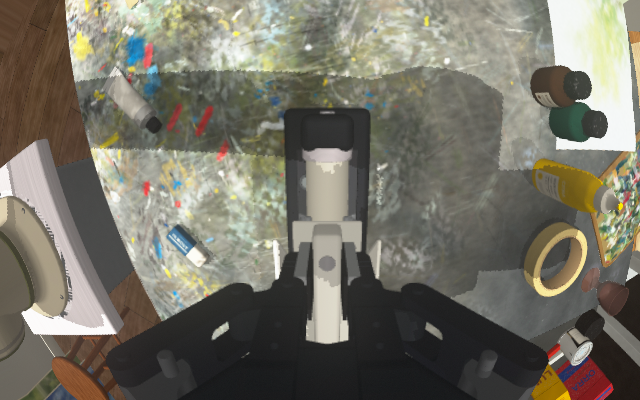

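The wrist view shows the jaws on the +y end of the rib, with the rivet at (327,263) just ahead of the pads and clear of the end block at (328,130). I'll push this end in small steps.

>>> play_rows(hand=[1, 1, 1, 1, 1], slide=[[0, 0, 0.1], [0, 0, 0.1], [0, 0, 0.1], [0, 0, 0.1], [0, 0, 0.1]], turn=[0, 0, 0, 0, 0])

```text
t: 13.98
eef_pos: [0.5299, -0.0128, 0.1556]
orientation: [0.0, 0.992, -0.125, 0.0]
contact_force: [-2.4, -1.2, 6.1]
gripper_width: 0.157
```

>>> play_rows(hand=[1, 1, 1, 1, 1], slide=[[0, 0, 0.1], [0, 0, 0.1], [0, 0, 0.1], [0, 0, 0.1], [0, 0, 0]], turn=[0, 0, 0, 0, 0])

```text
t: 14.6
eef_pos: [0.53, -0.0128, 0.1519]
orientation: [-0.0, 0.992, -0.125, 0.001]
contact_force: [-2.1, -0.0, 8.4]
gripper_width: 0.157
```

>>> play_rows(hand=[1, 1, 1, 1, 1], slide=[[0, 0, 0.1], [0, 0, 0.1], [0, 0, 0.1], [0, 0, 0], [0, 0, 0]], turn=[0, 0, 0, 0, 0])

```text
t: 15.22
eef_pos: [0.5301, -0.0127, 0.1492]
orientation: [-0.0, 0.992, -0.125, 0.001]
contact_force: [-1.6, 0.1, 9.3]
gripper_width: 0.156
```

Run:
```python
from h import *
togo(0.5093,-0.0921,0.161,-14.4)
g=grab("side"); save(g,"side8"); cv2.imwrite("pics/side8.png",cv2.resize(g["img"][150:350,220:400],None,fx=3,fy=3,interpolation=cv2.INTER_CUBIC)[:,:,::-1])
```

```text
t 15.22 tcp [ 0.5301 -0.0127  0.1492] th -14.37 slide cm [-0.04  8.21 -1.18] turn rad 0.0005 tilt [ 1.6e-03 -2.0e-04 -1.0e+00] F [-1.63  0.12  9.32] T [-0.09  0.33 -0.06] w 0.156 q [-0.25  0.42  1.49  0.    1.23  0.  ]
```

View pics/side8.png

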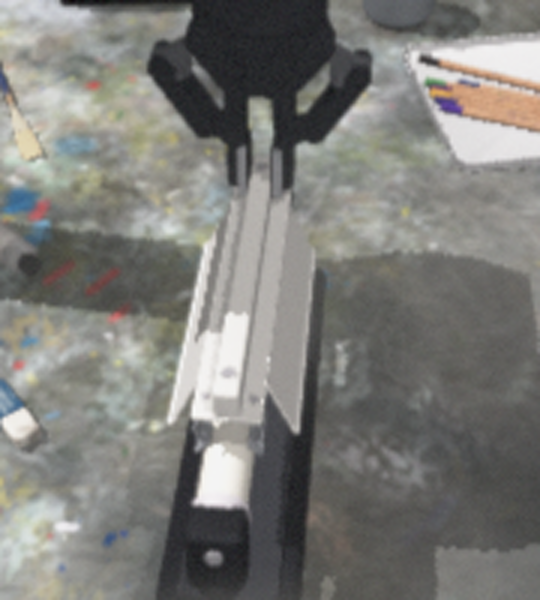

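The side view shows the near clip straddling the tube at (230,440), with the shade still upright and pressed at the far end. I'll keep pushing.

>>> play_rows(hand=[1, 1, 1, 1, 1], slide=[[0, 0, 0.1], [0, 0, 0.1], [0, 0, 0.1], [0, 0, 0], [0, 0, 0]], turn=[0, 0, 0, 0, 0])

```text
t: 15.9
eef_pos: [0.5302, -0.0127, 0.1464]
orientation: [-0.0, 0.992, -0.125, 0.001]
contact_force: [-1.9, 1.8, 11.5]
gripper_width: 0.154
```

>>> play_rows(hand=[1, 1, 1, 1, 1], slide=[[0, 0, 0.1], [0, 0, 0.1], [0, 0, 0.1], [0, 0, 0], [0, 0, 0]], turn=[0, 0, 0, 0, 0])

```text
t: 16.52
eef_pos: [0.5303, -0.0127, 0.1436]
orientation: [-0.0, 0.992, -0.125, 0.001]
contact_force: [-2.0, 1.7, 12.6]
gripper_width: 0.159
```

>>> play_rows(hand=[1, 1, 1, 1, 1], slide=[[0, 0, 0.1], [0, 0, 0.1], [0, 0, 0], [0, 0, 0], [0, 0, 0]], turn=[0, 0, 0, 0, 0])

```text
t: 17.15
eef_pos: [0.5303, -0.0126, 0.1417]
orientation: [-0.0, 0.992, -0.125, 0.001]
contact_force: [-1.5, 2.1, 14.1]
gripper_width: 0.155
```

>>> play_rows(hand=[1, 1, 1, 1, 1], slide=[[0, 0, 0.1], [0, 0, 0.1], [0, 0, 0], [0, 0, 0], [0, 0, 0]], turn=[0, 0, 0, 0, 0])

```text
t: 17.77
eef_pos: [0.5304, -0.0126, 0.1398]
orientation: [-0.0, 0.992, -0.125, 0.001]
contact_force: [-2.3, 1.4, 15.8]
gripper_width: 0.151
```

Run:
```python
from h import *
togo(0.5093,-0.0921,0.161,-14.4)
s=r.read_state(); g=grab("wrist"); save(g,"wrist9")
v,u=np.mgrid[0:300,230:430]; Q=(depthpt(g,u.ravel(),v.ravel())-s["eef_pos"])@Rq(s["orientation"])
k=Q[(abs(Q[:,0])<.004)]
for y in np.arange(-.08,0,.004):
    q=k[abs(k[:,1]-y)<.002]
    if len(q): print(round(y,3),(np.percentile(q[:,2],[10,50])*1e3).round(1))
```

```text
t 17.77 tcp [ 0.5304 -0.0126  0.1398] th -14.37 slide cm [-0.07  8.23 -2.12] turn rad 0.0006 tilt [ 2.9e-03 -1.0e-04 -1.0e+00] F [-2.29  1.37 15.8 ] T [ 0.1   0.48 -0.05] w 0.151 q [-0.25  0.43  1.5   0.    1.21  0.  ]
-0.08 [138.2 138.8]
-0.076 [120.8 122.8]
-0.072 [-143.4 -143.4]
-0.068 [24.3 25.4]
-0.064 [23.8 24.6]
-0.06 [23.8 24.7]
-0.056 [23.7 24.6]
-0.052 [23.6 24.6]
-0.048 [23.3 24.2]
-0.044 [23.8 25.3]
-0.04 [24.9 25.8]
-0.036 [24.9 25.8]
-0.032 [24.9 25.8]
-0.028 [25.2 25.9]
-0.024 [25.  25.8]
-0.02 [-11.6  -0.8]
-0.016 [-14.2 -12.6]
-0.012 [-14.7 -13.7]
-0.008 [-15.7 -14.4]
-0.004 [-15.8 -15.1]
```

View pics/wrist9.png

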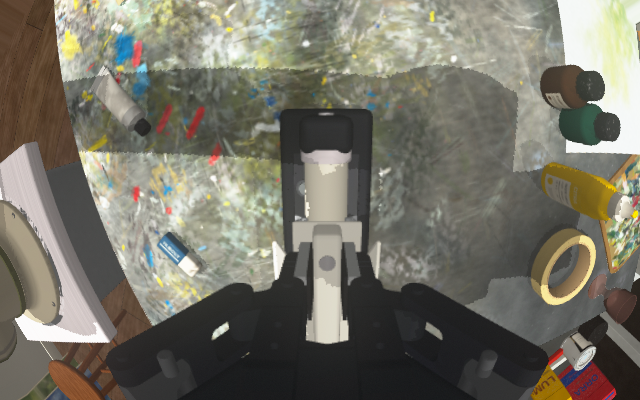

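No snap yet. The tube top is 24.8 mm below the TCP, so the head has sunk about 16 mm, and the bore is about 15 mm above the axis. The force of 15.8 N is within the stated 10–18 N. I'll go on with smaller steps.

>>> play_rows(hand=[1, 1, 1, 1, 1], slide=[[0, 0, 0.08], [0, 0, 0.08], [0, 0, 0], [0, 0, 0], [0, 0, 0]], turn=[0, 0, 0, 0, 0])

```text
t: 18.45
eef_pos: [0.5305, -0.0125, 0.1383]
orientation: [-0.0, 0.992, -0.125, 0.002]
contact_force: [-1.7, 1.7, 16.2]
gripper_width: 0.16
```

>>> play_rows(hand=[1, 1, 1, 1, 1], slide=[[0, 0, 0.08], [0, 0, 0.08], [0, 0, 0], [0, 0, 0], [0, 0, 0]], turn=[0, 0, 0, 0, 0])

```text
t: 19.08
eef_pos: [0.5306, -0.0125, 0.1368]
orientation: [-0.0, 0.992, -0.125, 0.002]
contact_force: [-1.3, 3.3, 16.5]
gripper_width: 0.153
```

>>> play_rows(hand=[1, 1, 1, 1, 1], slide=[[0, 0, 0.08], [0, 0, 0.07], [0, 0, 0], [0, 0, 0], [0, 0, 0]], turn=[0, 0, 0, 0, 0])

```text
t: 19.7
eef_pos: [0.5306, -0.0125, 0.1354]
orientation: [-0.0, 0.992, -0.125, 0.002]
contact_force: [-2.0, 3.1, 16.9]
gripper_width: 0.151
```

```bash
cat >> h.py <<'E'
def prof(tag):
    togo(0.5093,-0.0921,0.161,-14.4)
    s=r.read_state(); g=grab("wrist"); save(g,tag)
    v,u=np.mgrid[0:300,230:430]; Q=(depthpt(g,u.ravel(),v.ravel())-s["eef_pos"])@Rq(s["orientation"])
    k=Q[(abs(Q[:,0])<.004)]
    t=k[(k[:,1]<-.025)&(k[:,1]>-.06)&(k[:,2]>0)&(k[:,2]<.06)]; b=k[(k[:,1]>-.014)&(k[:,1]<-.002)&(k[:,2]<-.005)&(k[:,2]>-.03)]
    tz=np.median(t[:,2])*1e3; bz=np.median(b[:,2])*1e3
    print("tube top z(world mm)",(s["eef_pos"][2]*1e3-tz).round(1),"rib top z",(s["eef_pos"][2]*1e3-bz).round(1),"bore above axis",(tz+13-bz-36.5).round(1))
E
python3 -c "
from h import *
prof('wrist10')"
```

```text
t 19.7 tcp [ 0.5306 -0.0125  0.1354] th -14.37 slide cm [-0.08  8.24 -2.57] turn rad 0.0006 tilt [ 0.0037 -0.     -1.    ] F [-2.03  3.12 16.9 ] T [ 0.27  0.51 -0.02] w 0.151 q [-0.25  0.44  1.51  0.    1.19  0.  ]
tube top z(world mm) 111.3 rib top z 149.9 bore above axis 15.1
```

>>> play_rows(hand=[1, 1, 1, 1, 1], slide=[[0, 0, 0.07], [0, 0, 0.08], [0, 0, 0], [0, 0, 0], [0, 0, 0]], turn=[0, 0, 0, 0, 0])

```text
t: 20.38
eef_pos: [0.5304, -0.0124, 0.133]
orientation: [-0.0, 0.992, -0.125, 0.001]
contact_force: [0.5, 2.1, 8.8]
gripper_width: 0.156
```

Run:
```python
from h import *
prof('wrist11')
g=grab("side"); cv2.imwrite("pics/side11.png",cv2.resize(g["img"][150:350,220:400],None,fx=3,fy=3,interpolation=cv2.INTER_CUBIC)[:,:,::-1])
```

```text
t 20.38 tcp [ 0.5304 -0.0124  0.133 ] th -14.37 slide cm [-0.06  8.24 -2.81] turn rad 0.0005 tilt [ 2.5e-03  4.0e-04 -1.0e+00] F [0.55 2.1  8.83] T [ 0.22  0.06 -0.03] w 0.156 q [-0.25  0.44  1.51  0.    1.19  0.  ]
tube top z(world mm) 124.3 rib top z 147.4 bore above axis -0.3
```

View pics/side11.png

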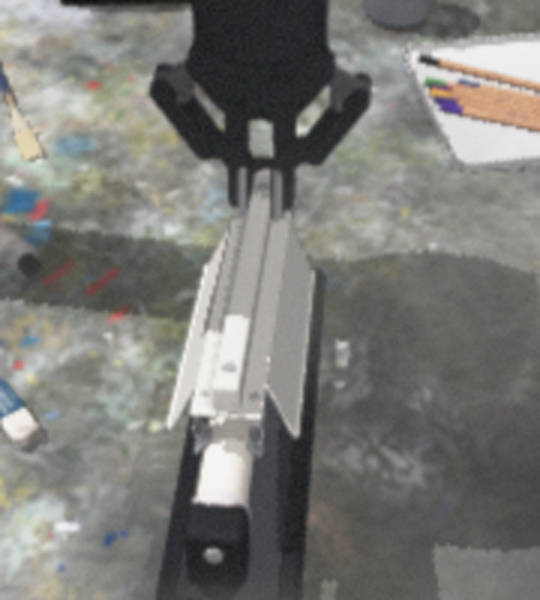

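Clip_a has snapped. The force fell from 16.9 to 8.8 N, the tube jumped from 111 to 124 mm, and the bore now lies on the axis (-0.3 mm). I'll unload, open and move to the other end.

>>> play_rows(hand=[1, 1, 0.75, 0.65, 0.65], slide=[[0, 0, -0.25], [0, 0, -0.25], [0, 0, -0.1], [0, 0, 0], [0, 0, -0.5]], turn=[0, 0, 0, 0, 0])

```text
t: 21.1
eef_pos: [0.5293, -0.0128, 0.1426]
orientation: [-0.0, 0.992, -0.125, -0.001]
contact_force: [0.5, -0.0, -0.2]
gripper_width: 0.349
```

>>> play_rows(hand=[0.65, 0.65, 0.65, 0.65, 0.65], slide=[[0, 0, -1], [0, 0, -1], [0, 0, -0.2], [0, 0, 0], [0, 0, 0]], turn=[0, 0, 0, 0, 0])

```text
t: 21.72
eef_pos: [0.5296, -0.0128, 0.1649]
orientation: [-0.0, 0.992, -0.125, -0.0]
contact_force: [0.4, -1.0, 0.2]
gripper_width: 0.348
```

Run:
```python
from h import *
prof('wrist12')
g=grab("side"); cv2.imwrite("pics/side12.png",cv2.resize(g["img"][150:350,220:400],None,fx=3,fy=3,interpolation=cv2.INTER_CUBIC)[:,:,::-1])
togo(0.5093-.0213,-0.0921-.083,0.163,-14.4)
v,u=np.mgrid[0:400,0:640]; P=depthpt(g,u.ravel(),v.ravel())
s=r.read_state(); Rm=Rq(s["orientation"]); Q=(P-[0.5093,-.0921,0])@Rm
for y in (.06,.07,.08,.09,.097):
    k=Q[(abs(Q[:,1]-y)<.004)&(abs(Q[:,0])<.02)&(Q[:,2]<-.12)]
    if len(k): t=k[k[:,2]<k[:,2].min()+.004]; print(y,"ribtop",(-np.median(t[:,2])*1e3).round(1),"x",(t[:,0].min()*1e3).round(1),(t[:,0].max()*1e3).round(1))
```

```text
t 21.73 tcp [ 0.5296 -0.0128  0.1649] th -14.38 slide cm [0.01 8.18 0.39] turn rad 0.0003 tilt [-6.e-04  1.e-04 -1.e+00] F [ 0.38 -0.97  0.18] T [-0.1  -0.01  0.  ] w 0.348 q [-0.25  0.4   1.46 -0.    1.27  0.  ]
tube top z(world mm) 132.2 rib top z nan bore above axis nan
t 21.82 tcp [ 0.5296 -0.0128  0.1649] th -14.38 slide cm [-0.   16.75  0.19] turn rad 0.0003 tilt [-5.e-04  1.e-04 -1.e+00] F [-0.5   1.   -0.22] T [-0.02 -0.02  0.04] w 0.351 q [-0.25  0.4   1.46 -0.    1.27  0.  ]
0.06 ribtop 171.6 x -5.7 8.2
0.07 ribtop 172.6 x -5.8 8.0
0.08 ribtop 174.0 x -5.6 7.8
0.09 ribtop 175.2 x -5.2 7.3
0.097 ribtop 175.3 x -4.0 7.7
  return _methods._mean(a, axis=axis, dtype=dtype,
  ret = ret.dtype.type(ret / rcount)
```

View pics/side12.png

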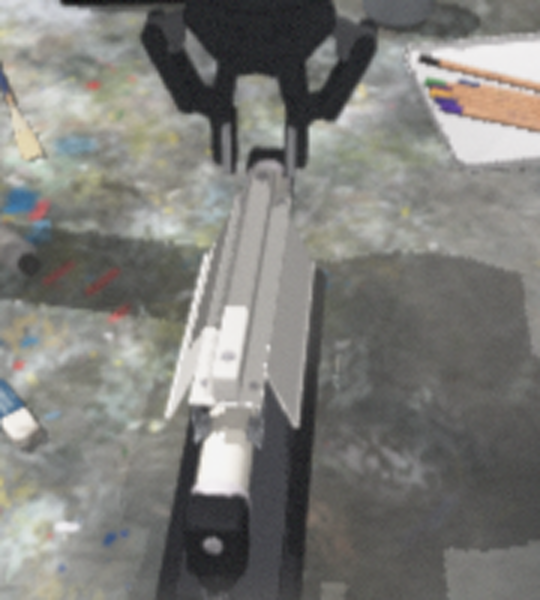

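View pics/wrist12.png

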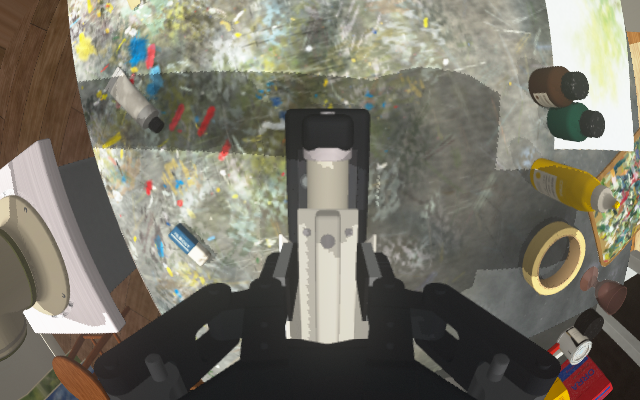

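The far clip stays home with the tube back at rest, and the -y end rib top is at about 175 mm, waiting. I'll move to that end.

>>> play_rows(hand=[0.65, 0.65, 0.65, 0.65, 0.65], slide=[[0, 2, 0], [0, 4, 0], [0, 4.5, 0], [0, 4, 0], [0, 2, 0]], turn=[0, 0, 0, 0, 0])

```text
t: 22.45
eef_pos: [0.4882, -0.1745, 0.1649]
orientation: [0.0, 0.992, -0.126, -0.0]
contact_force: [0.2, 0.4, -0.2]
gripper_width: 0.351
```

>>> play_rows(hand=[0.65, 0.65, 0.75, 0.9, 1], slide=[[0, 0, 0.2], [0, 0, 0.2], [0, 0, 0], [0, 0, 0], [0, 0, 0]], turn=[0, 0, 0, 0, 0], grip_force=25)

```text
t: 23.08
eef_pos: [0.4889, -0.172, 0.1611]
orientation: [-0.0, 0.992, -0.125, 0.0]
contact_force: [0.7, 2.9, -0.1]
gripper_width: 0.151
```

>>> play_rows(hand=[1, 1, 1, 1, 1], slide=[[0, 0, 0.1], [0, 0, 0.1], [0, 0, 0.1], [0, 0, 0.1], [0, 0, 0]], turn=[0, 0, 0, 0, 0])

```text
t: 23.7
eef_pos: [0.4889, -0.1726, 0.1572]
orientation: [-0.0, 0.992, -0.125, 0.0]
contact_force: [1.4, 4.6, 5.0]
gripper_width: 0.152
```

Run:
```python
from h import *
togo(0.5093-.0213,-0.0921-.083,0.163,-14.4)
g=grab("side"); cv2.imwrite("pics/side13.png",cv2.resize(g["img"][150:350,220:400],None,fx=3,fy=3,interpolation=cv2.INTER_CUBIC)[:,:,::-1])
```

```text
t 23.7 tcp [ 0.4889 -0.1726  0.1572] th -14.38 slide cm [-0.02  0.26 -0.58] turn rad 0.0003 tilt [ 4.e-04  1.e-04 -1.e+00] F [1.4  4.65 4.95] T [ 0.89 -0.15  0.08] w 0.152 q [-0.57  0.39  1.51  0.    1.24 -0.32]
```

View pics/side13.png

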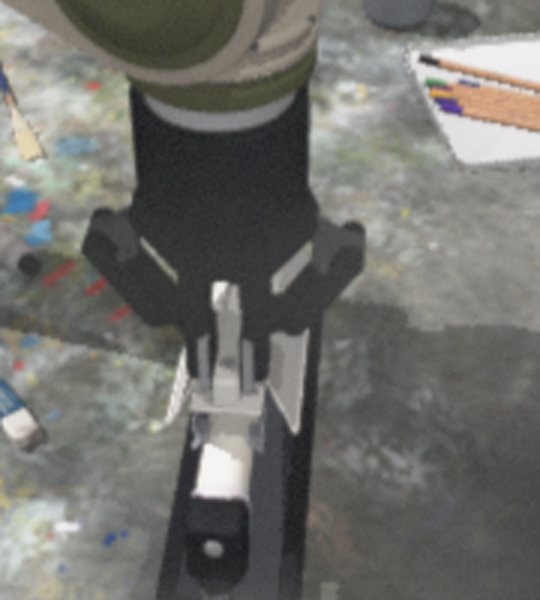

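The jaws hold the -y end, with the near clip straddling the tube at (228,430). The 4.6 N along the tube comes from gripping the tilted rib, so I'll watch it while pushing.

>>> play_rows(hand=[1, 1, 1, 1, 1], slide=[[0, 0, 0.1], [0, 0, 0.1], [0, 0, 0.1], [0, 0, 0.1], [0, 0, 0]], turn=[0, 0, 0, 0, 0])

```text
t: 24.38
eef_pos: [0.4889, -0.1728, 0.1535]
orientation: [0.0, 0.992, -0.125, 0.0]
contact_force: [-0.0, 3.3, 6.7]
gripper_width: 0.155
```

>>> play_rows(hand=[1, 1, 1, 1, 1], slide=[[0, 0, 0.1], [0, 0, 0.1], [0, 0, 0.1], [0, 0, 0], [0, 0, 0]], turn=[0, 0, 0, 0, 0])

```text
t: 25.0
eef_pos: [0.489, -0.1729, 0.1508]
orientation: [0.0, 0.992, -0.125, 0.001]
contact_force: [-0.7, 3.6, 8.5]
gripper_width: 0.152
```

>>> play_rows(hand=[1, 1, 1, 1, 1], slide=[[0, 0, 0.1], [0, 0, 0.1], [0, 0, 0.1], [0, 0, 0], [0, 0, 0]], turn=[0, 0, 0, 0, 0])

```text
t: 25.62
eef_pos: [0.489, -0.1731, 0.148]
orientation: [0.001, 0.992, -0.125, 0.001]
contact_force: [-1.0, 2.5, 10.3]
gripper_width: 0.152
```

>>> play_rows(hand=[1, 1, 1, 1, 1], slide=[[0, 0, 0.1], [0, 0, 0.1], [0, 0, 0.1], [0, 0, 0], [0, 0, 0]], turn=[0, 0, 0, 0, 0])

```text
t: 26.25
eef_pos: [0.4891, -0.1733, 0.1452]
orientation: [0.001, 0.992, -0.125, 0.001]
contact_force: [-1.7, 1.8, 11.8]
gripper_width: 0.155
```

>>> play_rows(hand=[1, 1, 1, 1, 1], slide=[[0, 0, 0.1], [0, 0, 0.1], [0, 0, 0], [0, 0, 0], [0, 0, 0]], turn=[0, 0, 0, 0, 0])

```text
t: 26.88
eef_pos: [0.4891, -0.1735, 0.1433]
orientation: [0.001, 0.992, -0.125, 0.001]
contact_force: [-1.5, 1.2, 13.1]
gripper_width: 0.152
```

>>> play_rows(hand=[1, 1, 1, 1, 1], slide=[[0, 0, 0.1], [0, 0, 0.1], [0, 0, 0], [0, 0, 0], [0, 0, 0]], turn=[0, 0, 0, 0, 0])

```text
t: 27.5
eef_pos: [0.4892, -0.1736, 0.1415]
orientation: [0.001, 0.992, -0.125, 0.001]
contact_force: [-1.8, 1.5, 13.3]
gripper_width: 0.154
```

>>> play_rows(hand=[1, 1, 1, 1, 1], slide=[[0, 0, 0.1], [0, 0, 0.08], [0, 0, 0], [0, 0, 0], [0, 0, 0]], turn=[0, 0, 0, 0, 0])

```text
t: 28.12
eef_pos: [0.4892, -0.1737, 0.1398]
orientation: [0.001, 0.992, -0.125, 0.001]
contact_force: [-2.9, 0.4, 14.0]
gripper_width: 0.154
```

>>> play_rows(hand=[1, 1, 1, 1, 1], slide=[[0, 0, 0.08], [0, 0, 0.08], [0, 0, 0], [0, 0, 0], [0, 0, 0]], turn=[0, 0, 0, 0, 0])

```text
t: 28.75
eef_pos: [0.4892, -0.174, 0.1383]
orientation: [0.002, 0.992, -0.125, 0.001]
contact_force: [-1.7, -0.1, 15.0]
gripper_width: 0.157
```

>>> play_rows(hand=[1, 1, 1, 1, 1], slide=[[0, 0, 0.08], [0, 0, 0.08], [0, 0, 0], [0, 0, 0], [0, 0, 0]], turn=[0, 0, 0, 0, 0])

```text
t: 29.38
eef_pos: [0.4892, -0.174, 0.1368]
orientation: [0.002, 0.992, -0.125, 0.001]
contact_force: [-2.9, -0.1, 15.4]
gripper_width: 0.155
```

Run:
```python
from h import *
togo(0.5093-.0213,-0.0921-.083,0.163,-14.4)
for n in ("side","scene"):
    g=grab(n); 
    s=r.read_state(); Rm=Rq(s["orientation"]); v,u=np.mgrid[0:400,0:640]; Q=(depthpt(g,u.ravel(),v.ravel())-[0.5093,-.0921,0])@Rm
    k=Q[(Q[:,1]>.106)&(Q[:,1]<.122)&(abs(Q[:,0])<.004)&(Q[:,2]<-.08)]; b=Q[(Q[:,1]>.093)&(Q[:,1]<.099)&(abs(Q[:,0])<.005)&(Q[:,2]<-.135)]
    print(n,"tube top",len(k),(-np.median(k[:,2])*1e3).round(1),"rib",len(b),(-np.median(b[:,2])*1e3).round(1) if len(b) else None)
    if n=="side": cv2.imwrite("pics/side14.png",cv2.resize(g["img"][150:350,220:400],None,fx=3,fy=3,interpolation=cv2.INTER_CUBIC)[:,:,::-1])
```

```text
t 29.38 tcp [ 0.4892 -0.174   0.1368] th -14.39 slide cm [-0.09  0.14 -2.62] turn rad 0.0002 tilt [ 0.0023 -0.0036 -1.    ] F [-2.92 -0.05 15.38] T [0.22 0.5  0.01] w 0.155 q [-0.57  0.42  1.54 -0.    1.18 -0.32]
side tube top 359 301.9 rib 179 224.9
scene tube top 224 298.2 rib 96 219.6
```

View pics/side14.png

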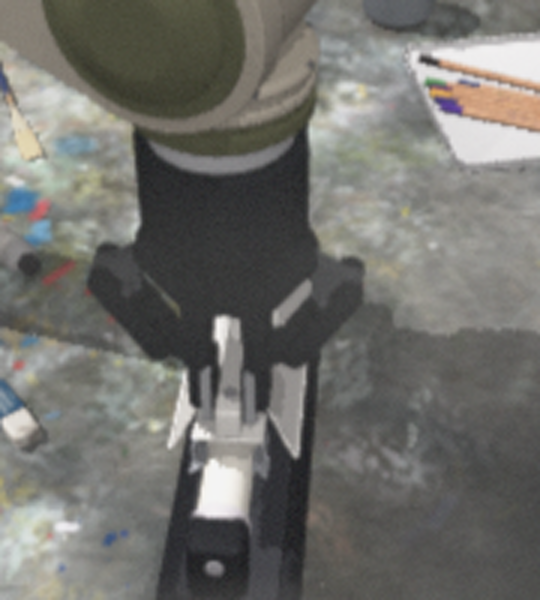

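The near clip is spreading over the tube at (228,455), with no snap yet at 15.4 N. The depth numbers were spoilt by the arm overlapping, so I'm ignoring them. I'll continue in small steps.

>>> play_rows(hand=[1, 1, 1, 1, 1], slide=[[0, 0, 0.08], [0, 0, 0.07], [0, 0, 0], [0, 0, 0], [0, 0, 0]], turn=[0, 0, 0, 0, 0])

```text
t: 30.1
eef_pos: [0.4893, -0.1742, 0.1353]
orientation: [0.002, 0.992, -0.125, 0.001]
contact_force: [-2.7, -1.3, 15.9]
gripper_width: 0.156
```

>>> play_rows(hand=[1, 1, 1, 1, 1], slide=[[0, 0, 0.08], [0, 0, 0.07], [0, 0, 0], [0, 0, 0], [0, 0, 0]], turn=[0, 0, 0, 0, 0])

```text
t: 30.72
eef_pos: [0.4889, -0.1745, 0.133]
orientation: [0.002, 0.992, -0.125, 0.001]
contact_force: [-1.2, -3.7, 8.7]
gripper_width: 0.154
```

Clip_b has snapped (15.9 → 8.7 N). I'll unload, release and back off upward.

>>> play_rows(hand=[1, 1, 0.75, 0.65, 0.65], slide=[[0, 0, -0.25], [0, 0, -0.25], [0, 0, -0.1], [0, 0, 0], [0, 0, -0.5]], turn=[0, 0, 0, 0, 0])

```text
t: 31.35
eef_pos: [0.4884, -0.1725, 0.1427]
orientation: [-0.0, 0.992, -0.125, -0.001]
contact_force: [0.8, -0.2, 0.1]
gripper_width: 0.354
```

>>> play_rows(hand=[0.65, 0.65, 0.5, 0.3, 0.3], slide=[[0, 0, -1.5], [0, 0, -3], [0, 0, -4], [0, 0, -3], [0, 0, -1]], turn=[0, 0, 0, 0, 0])

```text
t: 31.98
eef_pos: [0.489, -0.1728, 0.2697]
orientation: [0.001, 0.992, -0.125, 0.001]
contact_force: [0.6, -0.3, -0.2]
gripper_width: 0.698
```

Run:
```python
from h import *
togo(0.5093,-0.0921,0.163,-14.4)
for n in ("scene","side","wrist"):
    g=grab(n); save(g,n+"15"); np.savez(n[:2]+"15.npz",**g)
    s=r.read_state(); v,u=np.mgrid[0:400,0:640]; P=depthpt(g,u.ravel(),v.ravel()); Rm=Rq(s["orientation"]); Q=(P-[0.5093,-.0921,0])@Rm; Q[:,2]*=-1
    hsv=cv2.cvtColor(g["img"],cv2.COLOR_RGB2HSV).reshape(-1,3); w=(hsv[:,2]>100)&(hsv[:,1]<60)
    for nm,a,b in (("tube+",-.122,-.106),("rib+",-.095,-.08),("rib",-.04,.04),("rib-",.08,.095),("tube-",.106,.122)):
        k=Q[w&(Q[:,1]>a)&(Q[:,1]<b)&(abs(Q[:,0])<.005)&(Q[:,2]>.1)&(Q[:,2]<.19)]
        if len(k)>15: print(n,nm,len(k),"z",(np.median(k[:,2])*1e3).round(1),(np.percentile(k[:,2],85)*1e3).round(1))
    k=Q[w&(abs(Q[:,0])<.009)&(Q[:,2]>.143)&(Q[:,2]<.19)]; print(n,"rib y",(np.percentile(k[:,1],[.5,99.5])*1e3).round(1),"x",(np.percentile(k[:,0],[2,98])*1e3).round(1))
```

```text
t 31.98 tcp [ 0.489  -0.1728  0.2697] th -14.37 slide cm [-0.07 -8.33 10.66] turn rad 0.0005 tilt [ 0.0022 -0.0016 -1.    ] F [ 0.62 -0.3  -0.25] T [ 0.05  0.02 -0.02] w 0.698 q [-0.57  0.3   1.31 -0.    1.53 -0.32]
scene tube+ 20 z 129.9 131.2
scene rib+ 20 z 145.7 152.9
scene rib 295 z 153.3 155.1
scene rib- 70 z 153.4 155.0
scene tube- 52 z 130.6 131.4
scene rib y [-92.4 100.8] x [-4.7  8.5]
side rib+ 26 z 155.7 156.3
side rib 191 z 154.8 155.7
side rib- 46 z 154.6 155.7
side tube- 57 z 130.6 131.3
side rib y [-1240.4    99.5] x [-5.   8.6]
wrist rib+ 94 z 155.7 156.7
wrist rib 1207 z 155.3 156.1
wrist rib- 182 z 155.6 156.6
wrist tube- 154 z 131.5 132.2
wrist rib y [-86.1  98.4] x [-6.6  6.7]
```

View pics/scene15.png

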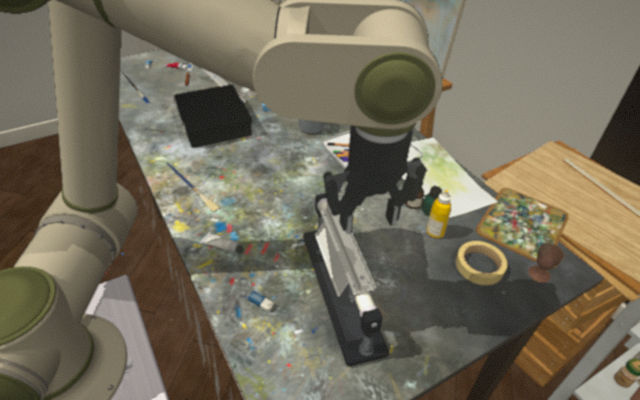

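View pics/wrist15.png

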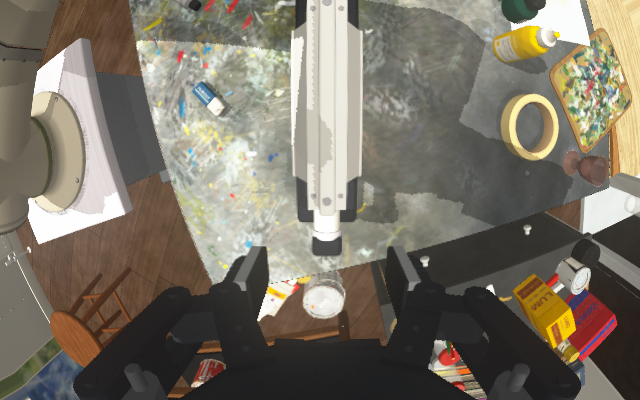

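The scene view shows the shade on the lamp from (330,225) to (365,295), level, with the gripper clear above. The wrist view shows it straight along the tube between the end blocks. The rib top is at 155–156 mm at both ends and the tube top at 131 mm (rest), so both bores are on the axis. I'm handing in.

```bash
python3 -c "
from h import *
print(ticket.close_job()); print(r.read_state()['t'])"
```

```text
the job is handed in; nothing more can be done
None
the job is handed in; nothing more can be done
```

The shade is clipped onto the lamp, rib up, both ends home, handed in at about 32 s of the 61 s allowed.

**What I did:** I gripped the rib in the middle and set the shade over the middle of the tube. Then I pushed down the +y end first and the -y end second, in small steps.

| End | Force before snap | Force after snap | Sign of snap |
|---|---|---|---|
| +y (clip_a) | 16.9 N | 8.8 N | tube rose from z = 111 to 124 mm; clip bore on the axis within 0.3 mm |
| -y (clip_b) | 15.9 N | 8.7 N | force drop only |

At the +y end the head had sunk about 20 mm just before the snap, measured by camera, and the -y end needed less force. The tube was never near its 30 mm stops.

**Last checks:**
- **Seating:** the rib top is at z = 155–156 mm at both ends, against 154.5 mm expected. The tube is back at rest, with its top at 131 mm.
- **Centring:** the shade is within about 1–2 mm of the middle along the tube.
- **Clear of the lamp:** the gripper was open and well above the shade.
- **Bystanders:** I kept away from the ink bottle, yellow bottle and paint tube. They look undisturbed where the last pictures show them, but I did not re-measure their positions.

**Checks that failed or disagreed:**
- **Shade position:** the wrist and fixed cameras differed by about 3 mm on where the shade lay. I lined it up by comparing rib and tube within the same picture instead.
- **-y end depth:** one depth reading there during the push was spoilt by the arm being in view, so I ignored it.
- **+y rib height:** in the last scene picture that spot gave a stray 146 mm from very few pixels. The side and wrist cameras both gave 155.7 mm.

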